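# Find the full tin by its weight and case it

## Robot

A 6-joint arm with a two-finger parallel gripper is mounted at the origin on the work surface. World frame = base frame: x ahead of the robot, y to its left, z up, the work surface at z = 0. Lengths are in mm, angles in rad, forces in N, time in s.
With the tool pointing down it reaches from about 325 to 900 mm from the base axis. Payload 6.1 kg.
Tool frame: the origin (TCP) lies between the finger pads; the fingertips stand 8 mm ahead of it and the grasp point (between the pads) lies 11 mm behind it; z points along the fingers, y is the line along which they close (so a half turn about z gives the same grasp; the last joint's range is limited). The gripper opens to 85 mm and grips with 20 to 120 N. Pads are 22 mm wide; open, the fingers measure 114 mm over their backs; the gripper's body (76 mm by 85 mm) begins 54 mm behind the grasp point. The pads swing forward as they close: fully open they stand 13 mm farther back than shut.
Start: joints at [1.137, 0.22, 1.526, -0, 1.395, -0.126], TCP at [189.35, 595.619, 239.3] pointing down, gripper open.
Joint ranges: [-2.98, 2.98], [-0.91, 2.08], [0.09, 2.57], [-1.24, 4.39], [0.2, 2.65], [-2.68, 2.68]. Speed limits (rad/s): [2.57, 2.57, 3.01, 3.14, 3.14, 3.14].

## Interface

Orientations are given as a unit quaternion [x, y, z, w].
In Python, from cell import r gives the robot as it stands.
- The arm moves only by the shell command python3 -m pendant 'ROWS' [FORCE]. ROWS is JSON, a list of rows, each a list of 5 numbers: the shift along the tool's x, y, z scaled (see below), then the turn about the tool's z scaled (see below), then the opening, from -1 (shut) to 1 (fully open). A call has 1 to 20 rows; each row is the pose to reach, as a shift and turn from the pose commanded when the call began, along the tool's axes at that moment; what a row does not reach only later rows make up. The controller multiplies each number of a shift by 1000 mm and each number of a turn by pi/2 rad. A row lasts 1/8 s, in which the tool goes at most 62.5 mm and 10.7 degrees, less where a joint would pass 70% of its speed; a pose out of reach is approached as far as the arm can. A call with a number of a shift or a turn outside -1 to 1 is refused whole. A call with a gripper value outside its range is refused whole. The fingers move at their own pace and stop on an object; FORCE is the grip in N (left out, the last holds). Time passes only in rows, so rows that repeat a pose let the fingers close. It gives the time, the measured TCP pose, the force, the opening and the grip force at its end, in the units of the state.
- r.get_obs(): the state, without advancing time (a new reading comes with each control period).
- r.snapshot(name): name is "scene" or "side" or "wrist"; returns the picture (420x560x3 uint8, blue, green, red); there is no depth.
- r.calibration(name): a dict with "intrinsics" (3x3 intrinsics, pixels), "k1" (the pictures are not rectified: a ray, as slopes to the right and down, at radius r is drawn at 1 + k1 r^2 times it, then the intrinsics apply), "extrinsics" (4x4, takes a point from world to camera coordinates). Camera axes: x right, y down, z forward; pixel columns grow to the right and rows downward; lengths in mm; the calibration is good to about 2 mm. A picture is of the moment at which its call begins: read the wrist's pose just before it. calibration takes no time and is no camera call; for the wrist camera it gives the pose at the moment of the call.
- r.job_done(): hands the job in; it is judged then, once.
The state is a dict: "time": time; "qpos": joint angles; "joint_vel": joint speeds; "tau": joint torques, N m; "eef_pos": TCP position; "ee_rot": TCP orientation; "ft_force": force on the tool from outside, world axes, zero at the start; "torque": the same for the moment, N m; "opening": finger opening in mm; "gripper_force": force on a finger pad.
Only numpy, scipy, OpenCV 4.12 (cv2) and the standard library are available. Lean on these libraries where they do the work, as an engineer would, in place of code of your own. Each camera call takes 0.05 s, during which the arm holds its last target. There are 200 camera calls.

## Task

One of the three look-alike aluminium tins in the sloping rack is full of brass parts and clearly heavier; the other two are all but empty. Feel which one is full by its weight, set it down gently, standing upright, on the floor of the wooden case (do not let it drop), and then lower the case's hinged lid fully shut without slamming it. The two empty tins must end fully down in the rack's pockets, and the other things on the bench stay where they are.

Things in the scene. Friction and masses are not known exactly. Their poses are not given: they have to be found in the camera images.
- tin_a: one of the three look-alike closed square aluminium tins, 50 x 50 x 80 mm high, lid fixed on. Origin: centre of its underside; z points up through the tin (leaning with the rack at the start), x and y square to its sides. Full tin: about 0.5 to 0.7 kg in all; empty tin: about 0.15 kg. Nothing outside tells which is full
- tin_b: one of the three look-alike closed square aluminium tins, 50 x 50 x 80 mm high, lid fixed on. Origin: centre of its underside; z points up through the tin (leaning with the rack at the start), x and y square to its sides. Full tin: about 0.5 to 0.7 kg in all; empty tin: about 0.15 kg. Nothing outside tells which is full
- tin_c: one of the three look-alike closed square aluminium tins, 50 x 50 x 80 mm high, lid fixed on. Origin: centre of its underside; z points up through the tin (leaning with the rack at the start), x and y square to its sides. Full tin: about 0.5 to 0.7 kg in all; empty tin: about 0.15 kg. Nothing outside tells which is full
- rack: fixed wooden rack, 236 mm wide (its y). Three pockets 54 x 54 mm, 25 mm deep; their floors slope 25 deg, rising along its +x (away from the robot), so tins lean 25 deg, tops towards its -x. Origin: on the table under the middle pocket's floor centre, z up. Floor centres: x 0, y -85, 0, +85, z 60 mm (a seated tin's origin lies within 3 mm of one)
- case: fixed open-topped dark wooden case, 160 mm (its x) by 190 mm (its y) by 100 mm high outside, walls and floor 6 mm thick; origin: centre of its underside, z up. Its front (-x) faces the robot's left; the lid's hinge runs along the top of its +x side, which is away from the rack
- lid (a joint): angle of the case's lid, rad: 0 shut, 1.57 upright, starts open at 1.45 to 1.8, at most 1.9. A stiff hinge: the lid stays where it is left and closes under about 2 N at its free edge
- lid_hinge (a point): middle of the lid's hinge line, at the underside of the lid, level with the case's rim (the hinge line runs along the case's y). The lid is a wooden board 160 mm from hinge to free edge, 190 mm wide, 8 mm thick
- lid_handle (a point): top of the small brass knob on the lid's outer face, midway along its width, 30 mm from the free edge; the knob stands 35 mm off the face
- loupe: black eyepiece, 38 mm across, 36 mm high. Bystander, loose; origin: centre of its underside
- holder: round steel movement holder, 84 mm across the foot, 31 mm high. Bystander, loose; origin: centre of its underside
- dome: glass dust cover with a knob, 84 mm across, 62 mm high. Bystander, loose; origin: centre of its underside
- driver: screwdriver lying on the bench, 120 mm long, handle 26 mm thick. Bystander, loose; origin: centre of its underside
- brush: wooden-handled brush lying on the bench, 150 mm long. Bystander, loose; origin: centre of its underside
- bezel: steel watch bezel ring, 48 mm across, 7 mm high. Bystander, loose; origin: centre of its underside
- jar: amber glass jar with a black cap, 50 mm across, 70 mm high. Bystander, loose; origin: centre of its underside
Mind the look-alikes: they are no part of the job. What is shaped like the tin_b but purple is not meant. Leave any blue look-alike of the tin_c alone.

How it is judged:
By the outcome, as a careful person would: the job done as asked, in the order asked, and still so for the second after the job is handed in, with the robot touching nothing.
It also fails if it takes over 72 s, if anything falls off the work surface, if the arm or the gripper's body presses on something with over 40 N, if the wrist force passes 120 N, or if a joint passes its speed limit or range.

## Working session

There is one attempt and no reset: what is moved stays moved. The work goes in short steps, Python scripts to look and compute and a shell command to move; the robot and the scene stay as the last step left them, time stands still between calls to the robot, and variables do not carry over. Pictures are saved under pics/ and viewed, at most 10 in all, crops included, and the job is handed in when it is done.

```bash
ls; mkdir -p pics
python3 - <<'E'
from cell import r
import cv2,numpy as np
o=r.get_obs(); print({k:np.round(v,3).tolist() for k,v in o.items()})
a=r.snapshot("scene");b=r.snapshot("side");
cv2.imwrite("pics/scene.png",a);cv2.imwrite("pics/side.png",b)
for n in("scene","side","wrist"):
    c=r.calibration(n);print(n,np.round(c["intrinsics"],1).tolist(),c["k1"],np.round(c["extrinsics"],3).tolist())
E
```

```text
pics
{'time': 0.0, 'qpos': [1.137, 0.221, 1.528, -0.0, 1.395, -0.126], 'joint_vel': [-0.001, -0.0, 0.003, -0.0, 0.0, 0.001], 'tau': [0.002, -49.691, -38.939, -0.0, 0.011, -0.0], 'eef_pos': [189.111, 595.076, 238.19], 'ee_rot': [0.153, 0.988, -0.001, -0.0], 'ft_force': [0.6, 0.564, 0.008], 'torque': [-0.005, -0.019, 0.022], 'gripper_force': 0.0, 'opening': 85.272}
scene [[499.3, 0.0, 288.7], [0.0, 499.3, 207.7], [0.0, 0.0, 1.0]] -0.10137140895169011 [[0.866, 0.5, -0.013, -505.209], [0.368, -0.654, -0.661, -89.718], [-0.339, 0.567, -0.751, 1654.724], [0.0, 0.0, 0.0, 1.0]]
side [[405.3, 0.0, 276.5], [0.0, 405.3, 211.1], [0.0, 0.0, 1.0]] 0.007257520168963624 [[-0.967, -0.256, -0.019, 551.245], [-0.131, 0.558, -0.819, 141.162], [0.22, -0.789, -0.573, 923.007], [0.0, 0.0, 0.0, 1.0]]
wrist [[318.8, 0.0, 277.6], [0.0, 318.8, 210.4], [0.0, 0.0, 1.0]] -0.0002435661950803082 [[0.303, 0.953, -0.001, -623.337], [0.917, -0.292, 0.272, -35.134], [0.259, -0.084, -0.962, 376.785], [0.0, 0.0, 0.0, 1.0]]
```

View pics/scene.png

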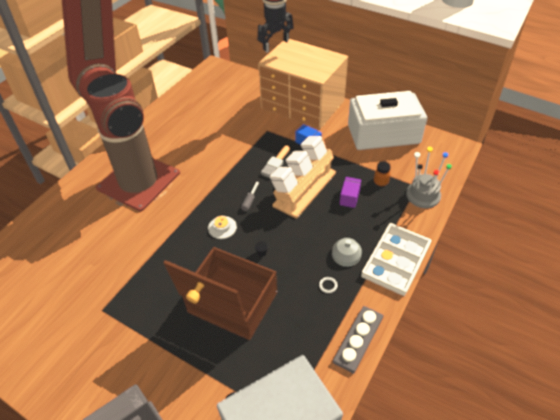

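View pics/side.png

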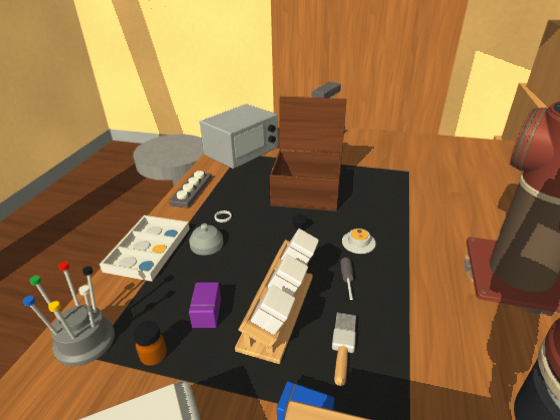

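The scene view shows the rack at about (303,175), with three leaning tins at (285,180), (300,162) and (315,148). The case is at (230,295) with its lid open, knob at (194,296), on the side away from the rack. In the side view the tins are at (302,245), (292,272) and (274,307), and the case is at (305,185).

Things that could be mistaken for a tin:
- purple box: scene (350,192), side (205,305)
- blue box: scene (308,135), side (305,405)
- brush head: scene (272,168), side (344,330)

I choose the three silver tins standing in the rack.

```bash
cat > h.py <<'E'
import cv2,numpy as np
from cell import r
def ray(cal,p):
    K=np.array(cal["intrinsics"],float);E=np.array(cal["extrinsics"],float)
    d=cv2.undistortPoints(np.array([[p]],float),K,np.array([cal["k1"],0,0,0.]))[0,0]
    R=E[:3,:3];return -R.T@E[:3,3],R.T@np.array([d[0],d[1],1])
def plane(cal,p,z):
    c,d=ray(cal,p);return c+d*(z-c[2])/d[2]
def tri(ca,pa,cb,pb):
    c1,d1=ray(ca,pa);c2,d2=ray(cb,pb);A=np.c_[d1,-d2];t=np.linalg.lstsq(A,c2-c1,rcond=None)[0]
    a,b=c1+t[0]*d1,c2+t[1]*d2;return (a+b)/2,np.linalg.norm(a-b)
def proj(cal,P):
    K=np.array(cal["intrinsics"],float);E=np.array(cal["extrinsics"],float)
    q=cv2.projectPoints(np.array(P,float).reshape(-1,1,3),cv2.Rodrigues(E[:3,:3])[0],E[:3,3],K,np.array([cal["k1"],0,0,0.]))[0];return q[:,0]
def st():
    o=r.get_obs();print({k:np.round(o[k],2).tolist() for k in("time","eef_pos","ee_rot","ft_force","opening","gripper_force")});return o
E
python3 - <<'E'
from h import *
S,D=r.calibration("scene"),r.calibration("side")
np.set_printoptions(precision=0,suppress=True)
for n,a,b in[("t1",(285,180),(302,245)),("t2",(300,162),(292,272)),("t3",(315,148),(274,307))]:print(n,*tri(S,a,D,b))
for p in[(272,177),(342,181),(280,204),(339,206),(271,200)]:print("case rim",plane(D,p,100 if p[1]<190 else 0))
print("holder",plane(D,(359,240),0),"jar",plane(D,(150,355),0),"dome",plane(D,(206,250),0),"loupe",plane(D,(300,225),10))
a=cv2.imread("pics/side.png")
cv2.imwrite("pics/c1.png",cv2.resize(a[80:370,190:400],None,fx=2.07,fy=2.07,interpolation=2))
w=r.calibration("wrist");E=w["extrinsics"];print("cam",-E[:3,:3].T@E[:3,3],r.get_obs()["eef_pos"])
E
```

```text
t1 [479. 150. 110.] 11.560033790416897
t2 [481. 237. 113.] 12.99003898940254
t3 [491. 323. 107.] 7.555227190645649
case rim [ 615. -128.  100.]
case rim [ 428. -149.  100.]
case rim [ 599. -149.    0.]
case rim [ 433. -177.    0.]
case rim [ 630. -163.    0.]
holder [363. -36.   0.] jar [711. 400.   0.] dome [728.  92.   0.] loupe [519. -50.  10.]
cam [124. 615. 371.] [189. 595. 238.]
```

View pics/c1.png

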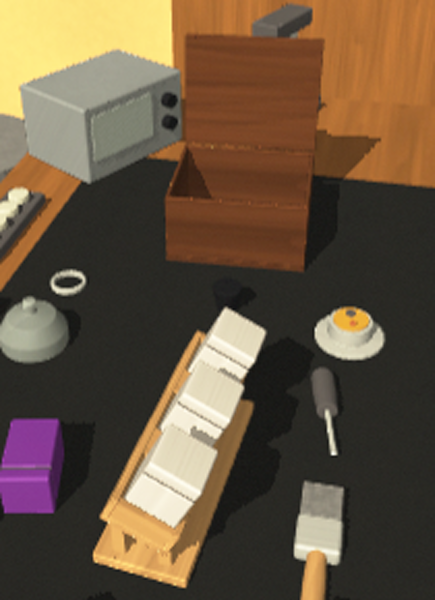

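The crop shows three identical silver tins leaning in the pale rack, which confirms the choice. The purple box at crop (30,465) stands outside it. Next I take a close wrist view over the rack.

```bash
python3 -m pendant '[[-0.375,-0.253,-0.06,-0.15,1],[-0.375,-0.253,-0.06,-0.15,1],[-0.375,-0.253,-0.06,-0.15,1],[-0.375,-0.253,-0.06,-0.15,1],[-0.375,-0.253,-0.06,-0.15,1],[-0.375,-0.253,-0.06,-0.15,1],[-0.375,-0.253,-0.06,-0.15,1],[-0.375,-0.253,-0.06,-0.15,1],[-0.375,-0.253,-0.06,-0.15,1],[-0.375,-0.253,-0.06,-0.15,1],[-0.375,-0.253,-0.06,-0.15,1],[-0.375,-0.253,-0.06,-0.15,0.0]]'
python3 - <<'E'
from h import *
st();c=r.calibration("wrist");np.save("w1.npy",c);a=r.snapshot("wrist");cv2.imwrite("pics/w1.png",a)
E
```

```text
time: 1.6
eef_pos: [469.4, 241.8, 299.2]
ee_rot: [0.035, 0.999, 0.0, -0.0]
ft_force: [-0.1, 0.8, 0.8]
opening: 69.6
gripper_force: 0.0
{'time': 1.6, 'eef_pos': [469.41, 241.85, 299.15], 'ee_rot': [0.04, 1.0, 0.0, -0.0], 'ft_force': [-0.13, 0.76, 0.78], 'opening': 69.6, 'gripper_force': 0.0}
```

View pics/w1.png

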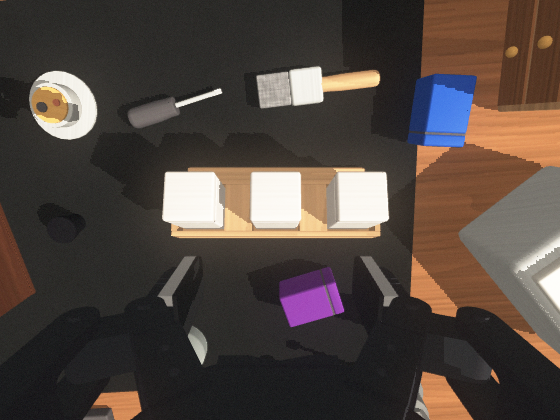

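The wrist view shows the rack at (275,205), square with the gripper. The three white tin tops are at (193,198), (276,198) and (358,198). Purple (310,297) and blue (443,110) are outside the rack.

Run:
```python
from h import *
np.set_printoptions(precision=1,suppress=True)
c=np.load("w1.npy",allow_pickle=True).item();a=cv2.imread("pics/w1.png")
m=((a.min(2)>150)).astype(np.uint8);m[:150]=0;m[250:]=0;m[:,:150]=0;m[:,400:]=0
for k in cv2.findContours(m,0,2)[0]:
    if cv2.contourArea(k)>500:
        q=cv2.approxPolyDP(k,5,True)[:,0]
        print(q.tolist(),cv2.boundingRect(k))
        u,v=q.mean(0)
        for p in q: print("  ",plane(c,p,143 if p[1]>v else 122)[:2])
# orange rack
h=cv2.cvtColor(a,cv2.COLOR_BGR2HSV);o=cv2.inRange(h,(8,80,90),(30,255,255));o[:160]=0;o[245:]=0;o[:,:150]=0;o[:,400:]=0
k=max(cv2.findContours(cv2.morphologyEx(o|m*255,cv2.MORPH_CLOSE,np.ones((5,5))),0,2)[0],key=cv2.contourArea)
print(cv2.minAreaRect(k),cv2.boundingRect(k))
```

```text
[[252, 172], [254, 225], [295, 227], [300, 221], [305, 229], [299, 172]] (250, 172, 57, 59)
   [447.8 217.5]
   [495.4 216.6]
   [500.2 255.5]
   [494.5 260.6]
   [502.9 264.9]
   [451.  263.3]
[[165, 173], [165, 221], [222, 225], [213, 172]] (162, 172, 62, 56)
   [442.7 132.5]
   [485.4 132.5]
   [493.2 186.1]
   [445.1 179.4]
[[335, 169], [339, 220], [329, 227], [387, 220], [385, 172]] (329, 169, 60, 59)
   [450.6 298.5]
   [496.1 297.6]
   [502.5 287.9]
   [499.4 343.1]
   [457.  347.2]
((275.0, 202.5), (71.0, 226.0), 90.0) (162, 167, 227, 72)
```

```bash
python3 -m pendant '[[-0.011,-0.001,0.06,-0.01,0.5],[-0.011,-0.001,0.12,-0.01,0.5],[-0.011,-0.001,0.16,-0.01,0.5],[-0.011,-0.001,0.18,-0.01,0.5],[-0.011,-0.001,0.196,-0.01,0.5],[-0.011,-0.001,0.196,-0.01,0.5],[-0.011,-0.001,0.196,-0.01,0.5]]'
python3 - <<'E'
from h import *
st()
E
python3 -m pendant '[[0,0,0,0,0.1],[0,0,0,0,0.0],[0,0,0,0,-0.2],[0,0,0,0,-0.4],[0,0,0,0,-0.4],[0,0,0,0,-0.4]]' 40
```

```text
time: 2.52
eef_pos: [481.8, 239.5, 104.5]
ee_rot: [0.028, 1.0, 0.0, 0.001]
ft_force: [-0.2, 0.2, 1.4]
opening: 64.3
gripper_force: 0.0
{'time': 2.52, 'eef_pos': [481.76, 239.48, 104.46], 'ee_rot': [0.03, 1.0, 0.0, 0.0], 'ft_force': [-0.25, 0.22, 1.4], 'opening': 64.26, 'gripper_force': 0.0}
time: 3.28
eef_pos: [482.0, 239.3, 104.8]
ee_rot: [0.028, 1.0, 0.0, 0.001]
ft_force: [-0.6, -1.2, 6.0]
opening: 49.4
gripper_force: 42.1
```

```bash
python3 -m pendant '[[0.001,0,-0.003,0,-0.4],[0.003,0,-0.006,0,-0.4],[0.004,0,-0.009,0,-0.4],[0.0055,0,-0.012,0,-0.4],[0.0055,0,-0.012,0,-0.4],[0.0055,0,-0.012,0,-0.4],[0.0055,0,-0.012,0,-0.4]]'; python3 -m pendant '[[0,0,0,0,-0.4],[0,0,0,0,-0.4]]'
```

```text
time: 4.15
eef_pos: [476.4, 239.5, 116.2]
ee_rot: [0.028, 1.0, 0.0, 0.001]
ft_force: [4.4, -1.8, 5.9]
opening: 50.0
gripper_force: 42.4
time: 4.4
eef_pos: [476.4, 239.5, 116.2]
ee_rot: [0.028, 1.0, 0.0, 0.001]
ft_force: [4.6, -2.0, 5.1]
opening: 49.7
gripper_force: 42.4
```

Run:
```python
from h import *
np.save("w2.npy",r.calibration("wrist"));w=r.snapshot("wrist");d=r.snapshot("side")
cv2.imwrite("pics/w2.png",np.hstack([cv2.resize(w,(400,300)),cv2.resize(d[200:380,200:380],(300,300))]));st()
```

```text
{'time': 4.5, 'eef_pos': [476.4, 239.52, 116.18], 'ee_rot': [0.03, 1.0, 0.0, 0.0], 'ft_force': [4.98, -1.68, 5.16], 'opening': 49.56, 'gripper_force': 42.42}
```

View pics/w2.png

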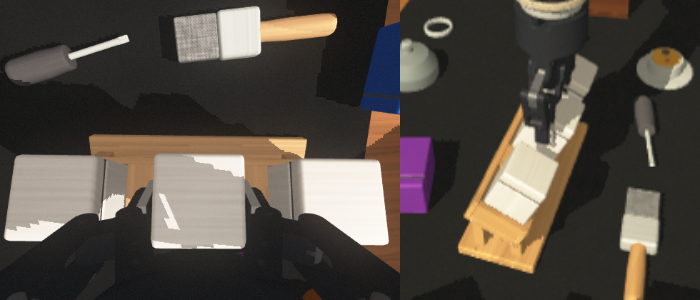

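The middle tin is in the grip, still square (composite (198,200)), and raised. The fx and fz readings suggest it is rubbing on the pocket wall, so I lift it clear.

```bash
python3 -m pendant '[[0.0,0,-0.004,0,-0.4],[0.001,0,-0.008,0,-0.4],[0.003,0,-0.013,0,-0.4],[0.005,0,-0.018,0,-0.4],[0.007,0,-0.022,0,-0.4],[0.007,0,-0.022,0,-0.4],[0.007,0,-0.022,0,-0.4]]'; python3 -m pendant '[[0,0,0,0,-0.4],[0,0,0,0,-0.4],[0,0,0,0,-0.4]]'
```

```text
time: 5.38
eef_pos: [468.2, 239.8, 137.2]
ee_rot: [0.028, 1.0, -0.0, -0.0]
ft_force: [0.2, -0.9, -1.3]
opening: 49.9
gripper_force: 41.5
time: 5.75
eef_pos: [468.5, 239.8, 137.2]
ee_rot: [0.028, 1.0, -0.0, -0.0]
ft_force: [0.9, -0.2, -1.5]
opening: 50.1
gripper_force: 41.5
```

The middle tin weighs about 1.5 N, so it is empty. I put it back along the same path.

```bash
python3 -m pendant '[[-0.002,0,0.004,0,-0.4],[-0.004,0,0.009,0,-0.4],[-0.006,0,0.014,0,-0.4],[-0.007,0,0.018,0,-0.4],[-0.007,0,0.022,0,-0.4],[-0.009,0,0.026,0,-0.4],[-0.011,0,0.030,0,-0.4],[-0.012,0,0.033,0,-0.4],[-0.0125,0,0.034,0,-0.4],[-0.0125,0,0.034,0,-0.4]]'
```

```text
time: 7.0
eef_pos: [481.9, 239.3, 104.8]
ee_rot: [0.028, 1.0, 0.0, 0.001]
ft_force: [0.3, -2.2, 9.9]
opening: 49.7
gripper_force: 42.6
```

```bash
python3 -m pendant '[[0,0,0,0,-0.2],[0,0,0,0,0.2],[0,0,0,0,0.5],[0,0,0,0,0.5],[0,0,0,0,0.5]]'; python3 -m pendant '[[0,0,-0.03,0,0.5],[0,0,-0.08,0,0.5],[0,0,-0.08,0,0.5]]'
python3 - <<'E'
from h import *
np.save("w3.npy",r.calibration("wrist"));w=r.snapshot("wrist");cv2.imwrite("pics/w3.png",w)
E
```

```text
time: 7.62
eef_pos: [480.6, 239.1, 102.9]
ee_rot: [0.028, 1.0, -0.0, -0.0]
ft_force: [-0.0, 0.4, 1.3]
opening: 64.3
gripper_force: 0.0
time: 8.0
eef_pos: [483.9, 240.1, 188.1]
ee_rot: [0.028, 1.0, 0.001, 0.004]
ft_force: [0.5, -0.1, -0.2]
opening: 64.0
gripper_force: 0.0
```

View pics/w3.png

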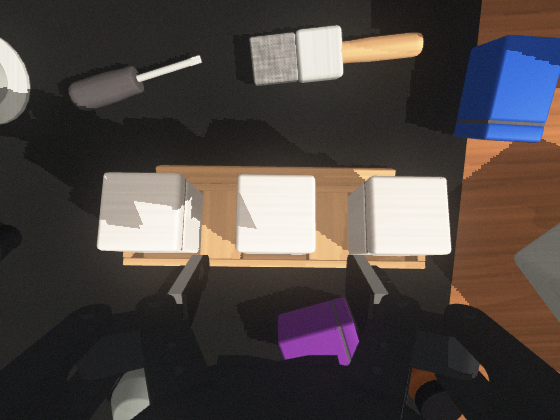

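The middle tin sits at (276,215), level with its neighbours at (141,212) and (407,215). Next is the left tin.

```bash
python3 -m pendant '[[0.001,-0.05,0,0.01,0.5],[0.001,-0.085,0,0.01,0.5],[0.001,-0.085,0.02,0.01,0.5],[0.001,-0.085,0.05,0.01,0.5],[0.001,-0.085,0.07,0.01,0.5],[0.001,-0.085,0.08,0.01,0.5],[0.001,-0.085,0.08,0.01,0.5],[0.001,-0.085,0.08,0.01,0.1],[0.001,-0.085,0.08,0.01,-0.1],[0.001,-0.085,0.08,0.01,-0.4],[0.001,-0.085,0.08,0.01,-0.4],[0.001,-0.085,0.08,0.01,-0.4],[0.001,-0.085,0.08,0.01,-0.4]]'
```

```text
time: 9.68
eef_pos: [475.6, 154.4, 103.9]
ee_rot: [0.036, 0.999, 0.0, 0.0]
ft_force: [-1.2, -0.7, 5.1]
opening: 50.0
gripper_force: 42.3
```

```bash
python3 -m pendant '[[0.001,0,-0.004,0,-0.4],[0.003,0,-0.008,0,-0.4],[0.005,0,-0.012,0,-0.4],[0.006,0,-0.016,0,-0.4],[0.0075,0,-0.02,0,-0.4],[0.009,0,-0.024,0,-0.4],[0.011,0,-0.029,0,-0.4],[0.013,0,-0.034,0,-0.4],[0.013,0,-0.034,0,-0.4],[0.013,0,-0.034,0,-0.4],[0.013,0,-0.034,0,-0.4]]'
```

```text
time: 11.05
eef_pos: [462.1, 155.2, 137.1]
ee_rot: [0.036, 0.999, -0.0, -0.0]
ft_force: [0.0, -0.3, -2.2]
opening: 49.6
gripper_force: 41.7
```

```bash
python3 -m pendant '[[0,0,0,0,-0.4],[0,0,0,0,-0.4]]'; python3 -m pendant '[[-0.002,0,0.005,0,-0.4],[-0.004,0,0.01,0,-0.4],[-0.0055,0,0.014,0,-0.4],[-0.007,0,0.018,0,-0.4],[-0.0085,0,0.022,0,-0.4],[-0.010,0,0.026,0,-0.4],[-0.0115,0,0.030,0,-0.4],[-0.0125,0,0.033,0,-0.4],[-0.013,0,0.034,0,-0.4],[-0.013,0,0.034,0,-0.4],[-0.013,0,0.034,0,-0.2],[-0.013,0,0.034,0,0.2],[-0.013,0,0.034,0,0.5],[-0.013,0,0.034,0,0.5],[-0.013,0,0,0,0.5],[-0.013,0,-0.046,0,0.5],[-0.013,0,-0.046,0,0.5]]'; python3 -m pendant '[[-0.011,0.06,0,0,0.5],[-0.011,0.12,0,0,0.5],[-0.011,0.17,0,0,0.5],[-0.011,0.17,0,0,0.5]]'
python3 - <<'E'
from h import *
np.save("w4.npy",r.calibration("wrist"));w=r.snapshot("wrist");cv2.imwrite("pics/w4.png",w);st()
a=w;m=((a.min(2)>110)).astype(np.uint8);m[:165]=0;m[270:]=0
for k in cv2.findContours(m,0,2)[0]:
    if cv2.contourArea(k)>500: print(cv2.approxPolyDP(k,6,True)[:,0].tolist())
E
```

```text
time: 11.3
eef_pos: [462.2, 155.2, 137.2]
ee_rot: [0.036, 0.999, -0.0, -0.0]
ft_force: [-0.4, 1.2, -1.5]
opening: 49.6
gripper_force: 41.7
time: 13.42
eef_pos: [478.0, 154.8, 187.5]
ee_rot: [0.036, 0.999, 0.001, 0.004]
ft_force: [0.0, -0.6, -0.3]
opening: 64.1
gripper_force: 0.0
time: 13.92
eef_pos: [497.3, 325.9, 181.6]
ee_rot: [0.034, 0.999, -0.0, -0.001]
ft_force: [-1.2, -0.5, 0.3]
opening: 64.2
gripper_force: 0.0
{'time': 13.98, 'eef_pos': [497.33, 324.15, 181.5], 'ee_rot': [0.03, 1.0, -0.0, -0.0], 'ft_force': [1.03, -0.93, -0.22], 'opening': 64.21, 'gripper_force': 0.0}
[[209, 256], [316, 262]]
[[559, 243], [532, 242], [556, 243], [545, 251], [500, 248], [495, 255], [539, 253], [528, 266], [527, 257], [493, 260], [502, 259], [501, 269], [559, 269], [559, 256], [541, 258], [559, 253]]
[[0, 165], [5, 262], [187, 262], [184, 269], [193, 269], [202, 254], [237, 254], [239, 247], [308, 247], [316, 254], [308, 165], [234, 166], [229, 241], [198, 220], [198, 189], [184, 175], [177, 206], [179, 172], [172, 165], [96, 166], [89, 221], [89, 187], [53, 173], [43, 244], [48, 172]]
```

Both lifted tins read about 1.5 N, so the third should be the full one. I verify that by lifting it.

```bash
python3 -m pendant '[[0.010,-0.0025,0,0,0.5],[0.010,-0.0025,0.02,0,0.5],[0.010,-0.0025,0.05,0,0.5],[0.010,-0.0025,0.07,0,0.5],[0.010,-0.0025,0.08,0,0.5],[0.010,-0.0025,0.08,0,0.5],[0.010,-0.0025,0.08,0,0.1],[0.010,-0.0025,0.08,0,-0.1],[0.010,-0.0025,0.08,0,-0.4],[0.010,-0.0025,0.08,0,-0.4],[0.010,-0.0025,0.08,0,-0.4],[0.010,-0.0025,0.08,0,-0.4]]' 60;  python3 -m pendant '[[0.001,0,-0.004,0,-0.4],[0.003,0,-0.008,0,-0.4],[0.005,0,-0.012,0,-0.4],[0.006,0,-0.016,0,-0.4],[0.0075,0,-0.02,0,-0.4],[0.009,0,-0.024,0,-0.4],[0.011,0,-0.029,0,-0.4],[0.013,0,-0.034,0,-0.4],[0.013,0,-0.034,0,-0.4],[0.013,0,-0.034,0,-0.4],[0.013,0,-0.034,0,-0.4]]'
```

```text
time: 15.48
eef_pos: [489.0, 322.2, 104.6]
ee_rot: [0.036, 0.999, 0.001, 0.001]
ft_force: [-0.8, 5.2, 5.8]
opening: 48.9
gripper_force: 64.2
time: 16.85
eef_pos: [475.1, 322.1, 137.0]
ee_rot: [0.036, 0.999, -0.0, -0.0]
ft_force: [0.7, -0.1, -6.3]
opening: 49.4
gripper_force: 64.6
```

The force is -6.3 N, so this is the full tin. I carry it high towards the case and look at the case from there.

```bash
python3 -m pendant '[[0,0,-0.04,0,-0.4],[0,0,-0.09,0,-0.4],[0,-0.02,-0.14,0,-0.4],[-0.01,-0.06,-0.17,0,-0.4],[-0.02,-0.11,-0.193,0,-0.4],[-0.03,-0.16,-0.193,0,-0.4],[-0.036,-0.21,-0.193,0,-0.4],[-0.036,-0.26,-0.193,0,-0.4],[-0.036,-0.31,-0.193,0,-0.4],[-0.036,-0.36,-0.193,0,-0.4],[-0.036,-0.4,-0.193,0,-0.4],[-0.036,-0.43,-0.193,0,-0.4],[-0.036,-0.45,-0.193,0,-0.4],[-0.036,-0.45,-0.193,0,-0.4],[-0.036,-0.45,-0.193,0,-0.4]]'
python3 - <<'E'
from h import *
st();np.save("w5.npy",r.calibration("wrist"));w=r.snapshot("wrist");cv2.imwrite("pics/w5.png",w)
E
```

```text
time: 18.73
eef_pos: [478.6, -128.7, 330.2]
ee_rot: [0.036, 0.999, 0.0, -0.0]
ft_force: [-0.2, -0.3, -6.4]
opening: 49.5
gripper_force: 65.2
{'time': 18.73, 'eef_pos': [478.63, -128.72, 330.17], 'ee_rot': [0.04, 1.0, 0.0, -0.0], 'ft_force': [-0.22, -0.32, -6.42], 'opening': 49.51, 'gripper_force': 65.2}
```

View pics/w5.png

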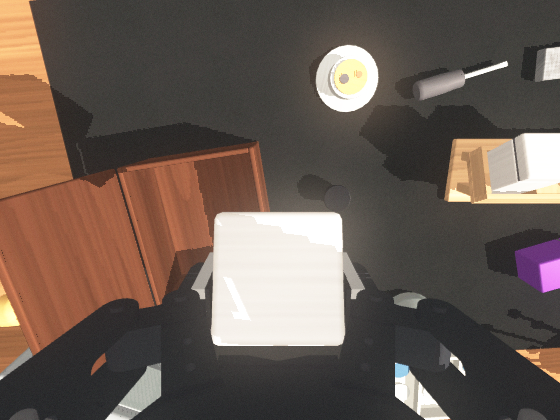

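The wrist view shows the case's robot-side rim running from the front corner (259,142) to the hinge corner (120,170). Its front edge runs down to about (268,205). The lid stands open on the left, with its free corner near (0,198) and the knob at about (5,308). The tin is held square at (278,278).

Run:
```python
from h import *
np.set_printoptions(precision=1,suppress=True)
c=np.load("w5.npy",allow_pickle=True).item();S,D=r.calibration("scene"),r.calibration("side")
a=cv2.imread("pics/w5.png");m=((a[:,:,2]>70)&(a[:,:,2]>1.4*a[:,:,0])).astype(np.uint8)
ys=range(146,205,8);P=[]
for y in ys:
    xs=np.where(m[y,230:300])[0];x=xs.max()+230;P.append(plane(c,(x,y),100)[:2]);
print("front",np.array(P))
Q=[]
for x in range(135,256,15):
    yy=np.where(m[130:200,x])[0].min()+130;Q.append(plane(c,(x,yy),100)[:2])
print("robotside",np.array(Q))
print("corners",plane(c,(259,142),100),plane(c,(120,170),100))
# inner floor corner/side-view edges
b=cv2.imread("pics/side.png")
print("side A,B",plane(D,(272,177),100),plane(D,(342,181),100))
print("lid top",tri(S,(167,263),D,(346,100)),tri(S,(240,297),D,(279,98)),"knob",tri(S,(192,297),c,(3,310)))
```

```text
front [[ 436.4 -147.2]
 [ 445.3 -146.9]
 [ 454.4 -146.5]
 [ 463.5 -146.2]
 [ 472.9 -144.7]
 [ 482.3 -144.3]
 [ 491.9 -143.9]
 [ 501.6 -142.4]]
robotside [[ 445.1 -289.3]
 [ 440.7 -271.3]
 [ 439.7 -254. ]
 [ 438.8 -236.8]
 [ 436.7 -219.5]
 [ 435.7 -202.4]
 [ 434.7 -185.3]
 [ 432.7 -168.2]
 [ 431.7 -151.3]]
corners [ 432.  -146.8  100. ] [ 451.7 -307.9  100. ]
side A,B [ 614.8 -127.6  100. ] [ 427.6 -148.8  100. ]
lid top (array([ 454. , -327.8,  254.1]), np.float64(7.0224787823367745)) (array([ 645.8, -318.1,  250.1]), np.float64(7.607386792847189)) knob (array([ 547.1, -362.1,  229.8]), np.float64(4.925703117141775))
```

```bash
python3 -m pendant '[[-0.02,-0.04,0,-0.05,-0.4],[-0.045,-0.087,0,-0.1,-0.4],[-0.045,-0.087,0.02,-0.1,-0.4],[-0.045,-0.087,0.06,-0.1,-0.4],[-0.045,-0.087,0.1,-0.1,-0.4],[-0.045,-0.087,0.14,-0.1,-0.4],[-0.045,-0.087,0.18,-0.1,-0.4],[-0.045,-0.087,0.21,-0.1,-0.4],[-0.045,-0.087,0.235,-0.1,-0.4],[-0.045,-0.087,0.25,-0.1,-0.4],[-0.045,-0.087,0.26,-0.1,-0.4],[-0.045,-0.087,0.26,-0.1,-0.4],[-0.045,-0.087,0.26,-0.1,-0.4]]'
python3 - <<'E'
from h import *
S=r.calibration("side");w=r.snapshot("wrist");d=r.snapshot("side")
cv2.imwrite("pics/w6.png",np.hstack([cv2.resize(w,(400,300)),cv2.resize(d[60:240,230:410],(300,300))]))
E
```

```text
time: 20.4
eef_pos: [518.1, -219.6, 71.4]
ee_rot: [-0.042, 0.999, -0.001, 0.001]
ft_force: [-0.3, -0.2, -6.1]
opening: 49.5
gripper_force: 66.7
```

View pics/w6.png

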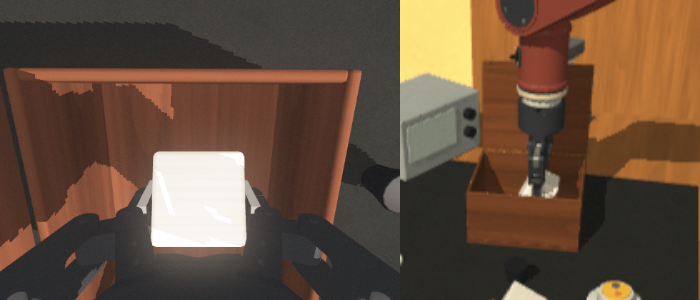

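The tin is inside the case, square and well clear of the walls (composite (198,200)). I lower it until its edge touches.

```bash
python3 -m pendant '[[0,0,0.002,0,-0.4],[0,0,0.004,0,-0.4],[0,0,0.006,0,-0.4],[0,0,0.007,0,-0.4],[0,0,0.007,0,-0.4]]' 60; python3 -m pendant '[[0,0,0.001,0,-0.4],[0,0,0.002,0,-0.4],[0,0,0.003,0,-0.4],[0,0,0.003,0,-0.4]]'
```

```text
time: 21.12
eef_pos: [517.3, -219.2, 63.1]
ee_rot: [-0.042, 0.999, 0.0, -0.0]
ft_force: [-0.2, 0.7, -6.3]
opening: 49.2
gripper_force: 66.8
time: 21.62
eef_pos: [517.7, -219.3, 61.6]
ee_rot: [-0.043, 0.999, -0.0, 0.0]
ft_force: [-3.0, 2.5, 4.6]
opening: 49.3
gripper_force: 68.3
```

Contact came at TCP z of about 62, as predicted. I rock the tin upright about its lower edge with a light grip.

```bash
python3 -m pendant '[[0,0,0,0,-0.4],[-0.002,0,0,0,-0.4],[-0.004,0,0,0,-0.4],[-0.006,0,0,0,-0.4],[-0.008,0,0,0,-0.4],[-0.010,0,0.0005,0,-0.4],[-0.012,0,0.0005,0,-0.4]]' 22; python3 -m pendant '[[-0.002,0,0.0005,0,-0.4],[-0.004,0,0.001,0,-0.4],[-0.006,0,0.0015,0,-0.4],[-0.008,0,0.002,0,-0.4],[-0.010,0,0.003,0,-0.4],[-0.012,0,0.0035,0,-0.4],[-0.014,0,0.0045,0,-0.4],[-0.015,0,0.0045,0,-0.4]]'
```

```text
time: 22.5
eef_pos: [528.1, -218.6, 60.7]
ee_rot: [-0.043, 0.999, -0.0, -0.002]
ft_force: [-9.4, 0.9, 6.9]
opening: 49.0
gripper_force: 68.8
time: 23.5
eef_pos: [543.2, -217.3, 56.6]
ee_rot: [-0.043, 0.999, -0.0, -0.002]
ft_force: [-10.7, 1.1, 10.0]
opening: 49.1
gripper_force: 70.2
```

Run:
```python
from h import *
st();w=r.snapshot("wrist");d=r.snapshot("side")
cv2.imwrite("pics/w7.png",np.hstack([cv2.resize(w,(400,300)),cv2.resize(d[110:220,250:360],(300,300))]))
```

```text
{'time': 23.5, 'eef_pos': [543.21, -217.29, 56.59], 'ee_rot': [-0.04, 1.0, -0.0, -0.0], 'ft_force': [-10.72, 1.13, 9.96], 'opening': 49.08, 'gripper_force': 70.23}
```

View pics/w7.png

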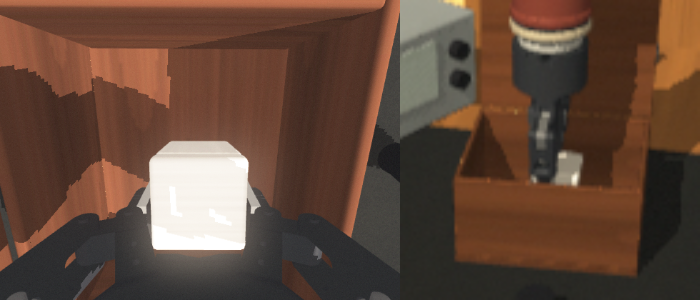

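The tin has rocked: its robot-side face now shows at composite (200,149). I estimate the remaining tilt from the edge rows.

Run:
```python
from h import *
c=r.calibration("wrist");o=r.get_obs();p=np.array(o["eef_pos"]);e=np.array([.996,.086,0]);z=np.array([0,0,1])
g=p+11*z
for ph in(0,5,10,15,20,25):
    t=np.radians(ph);ax=-np.sin(t)*e+np.cos(t)*z;lx=np.cos(t)*e+np.sin(t)*z
    P=[g+ax*19-25*lx,g+ax*19+25*lx,g-ax*61-25*lx]
    print(ph,np.round(proj(c,P)[:,1]/1.4),"lowest z",round(P[2][2],1))
```

```text
0 [179. 264. 141.] lowest z 6.5
5 [174. 264. 147.] lowest z 4.6
10 [170. 264. 153.] lowest z 3.1
15 [166. 263. 159.] lowest z 2.1
20 [163. 262. 165.] lowest z 1.6
25 [160. 260. 171.] lowest z 1.6
```

About 11° remains, and the grip did not soften. I reduce the grip with a fresh command and continue the arc.

```bash
python3 -m pendant '[[0,0,-0.001,0,-0.3],[0,0,-0.001,0,-0.3]]' 20; python3 -m pendant '[[-0.002,0,0,0,-0.3],[-0.004,0,0,0,-0.3],[-0.006,0,0,0,-0.3],[-0.008,0,0.001,0,-0.3],[-0.010,0,0.002,0,-0.3],[-0.012,0,0.003,0,-0.3],[-0.012,0,0.003,0,-0.3]]' 20
python3 - <<'E'
from h import *
st();w=r.snapshot("wrist");cv2.imwrite("pics/w8.png",w)
g=w[150:370,265:290].mean(1).mean(1);print([int(x) for x in g[::4]])
E
```

```text
time: 23.85
eef_pos: [543.9, -217.2, 56.6]
ee_rot: [-0.043, 0.999, -0.0, -0.0]
ft_force: [-4.5, 0.5, 3.3]
opening: 49.4
gripper_force: 69.2
time: 24.72
eef_pos: [555.8, -216.2, 53.9]
ee_rot: [-0.043, 0.999, -0.0, -0.001]
ft_force: [-6.2, 0.6, 5.3]
opening: 49.2
gripper_force: 70.2
{'time': 24.72, 'eef_pos': [555.75, -216.2, 53.87], 'ee_rot': [-0.04, 1.0, -0.0, -0.0], 'ft_force': [-6.21, 0.63, 5.29], 'opening': 49.18, 'gripper_force': 70.24}
[80, 81, 82, 83, 83, 84, 86, 86, 88, 91, 210, 211, 212, 213, 214, 215, 227, 211, 210, 230, 239, 242, 242, 242, 244, 242, 242, 242, 243, 243, 243, 244, 243, 241, 244, 244, 242, 243, 244, 244, 244, 245, 243, 244, 242, 250, 255, 255, 255, 255, 122, 119, 115, 102, 96]
```

```bash
python3 -m pendant '[[-0.002,0,0.0005,0,-0.3],[-0.004,0,0.001,0,-0.3],[-0.006,0,0.002,0,-0.3],[-0.007,0,0.003,0,-0.3],[-0.007,0,0.003,0,-0.3]]'
python3 - <<'E'
from h import *
st();w=r.snapshot("wrist");cv2.imwrite("pics/w9.png",w)
g=w[150:370,265:290].mean(1).mean(1);print([int(x) for x in g[::4]])
E
```

```text
time: 25.4
eef_pos: [561.8, -215.9, 53.0]
ee_rot: [-0.043, 0.999, -0.0, -0.002]
ft_force: [-18.6, 2.2, 22.9]
opening: 49.5
gripper_force: 71.8
{'time': 25.4, 'eef_pos': [561.79, -215.9, 52.96], 'ee_rot': [-0.04, 1.0, -0.0, -0.0], 'ft_force': [-18.6, 2.18, 22.94], 'opening': 49.51, 'gripper_force': 71.79}
[82, 84, 84, 85, 87, 88, 89, 90, 215, 216, 216, 218, 218, 219, 220, 220, 230, 121, 222, 221, 236, 242, 244, 243, 243, 244, 242, 242, 242, 244, 242, 244, 244, 242, 242, 245, 244, 242, 244, 244, 245, 245, 244, 244, 245, 250, 255, 255, 255, 255, 125, 122, 118, 106, 100]
```

About 2° remains and the tin presses flat. I ease off and release slowly.

```bash
python3 -m pendant '[[0.0005,0,-0.0005,0,0.0],[0.001,0,-0.001,0,0.1],[0.001,0,-0.001,0,0.15],[0.001,0,-0.001,0,0.18],[0.001,0,-0.001,0,0.2],[0.001,0,-0.001,0,0.3],[0.001,0,-0.001,0,0.4],[0.001,0,-0.001,0,0.4]]' 20
python3 - <<'E'
from h import *
st();np.save("w10.npy",r.calibration("wrist"));w=r.snapshot("wrist");cv2.imwrite("pics/w10.png",w)
g=w[150:370,265:290].mean(1).mean(1);print([int(x) for x in g[::4]])
E
```

```text
time: 26.45
eef_pos: [562.3, -215.3, 51.2]
ee_rot: [-0.042, 0.999, 0.0, 0.0]
ft_force: [-0.1, -0.2, 1.4]
opening: 60.0
gripper_force: 0.0
{'time': 26.45, 'eef_pos': [562.26, -215.33, 51.21], 'ee_rot': [-0.04, 1.0, 0.0, 0.0], 'ft_force': [-0.08, -0.22, 1.41], 'opening': 60.02, 'gripper_force': 0.0}
[82, 83, 84, 86, 86, 88, 88, 90, 213, 214, 215, 216, 217, 218, 218, 227, 164, 218, 225, 238, 242, 243, 243, 244, 244, 242, 243, 243, 244, 243, 244, 245, 244, 243, 246, 245, 243, 244, 245, 245, 245, 245, 244, 244, 243, 244, 251, 255, 255, 255, 122, 119, 115, 102, 97]
```

Released. The tin stands in place, its edges having barely moved. I lift off, close the fingers and go round behind the lid.

```bash
python3 -m pendant '[[0,0,-0.015,0,0.4],[0,0,-0.05,0,0.4],[0,0,-0.1,0,0.4],[0,0,-0.15,0,0],[0,0,-0.2,0,-0.5],[0,0,-0.25,0,-1],[0,0,-0.29,0,-1],[0.02,-0.03,-0.29,0,-1],[0.05,-0.08,-0.29,0,-1],[0.08,-0.13,-0.29,0,-1],[0.081,-0.141,-0.29,0,-1],[0.081,-0.141,-0.29,0,-1],[0.081,-0.141,-0.29,0,-1]]' 40
python3 - <<'E'
from h import *
st();c=r.calibration("wrist");w=r.snapshot("wrist");d=r.snapshot("side")
cv2.imwrite("pics/w11.png",np.hstack([cv2.resize(w,(400,300)),cv2.resize(d[70:250,230:410],(300,300))]))
E
```

```text
time: 28.12
eef_pos: [494.1, -361.6, 341.7]
ee_rot: [-0.043, 0.999, 0.0, 0.0]
ft_force: [0.1, 0.3, -0.5]
opening: 0.1
gripper_force: 0.0
{'time': 28.12, 'eef_pos': [494.11, -361.56, 341.73], 'ee_rot': [-0.04, 1.0, 0.0, 0.0], 'ft_force': [0.12, 0.31, -0.53], 'opening': 0.05, 'gripper_force': 0.0}
```

View pics/w11.png

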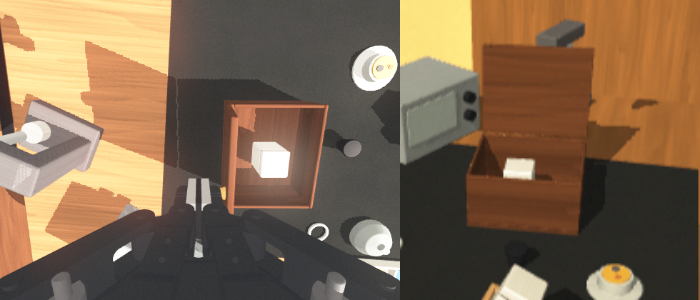

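The tin stands upright inside the case (composite (270,160)). The lid is seen edge-on at column 228, its knob at (224,193), and the fingers at column 200 are behind it. I descend and push slowly along the arc.

```bash
python3 -m pendant '[[0,0,0.03,0,-1],[0,0,0.07,0,-1],[0,0,0.098,0,-1],[0,0,0.098,0,-1],[0,0.005,0.098,0,-1],[0,0.01,0.098,0,-1],[0,0.015,0.098,0,-1]]'; python3 -m pendant '[[0,0.007,0,0,-1],[0,0.014,0,0,-1],[0,0.021,0,0,-1],[0,0.028,-0.001,0,-1],[0,0.034,-0.001,0,-1],[0,0.034,-0.001,0,-1]]'
```

```text
time: 29.1
eef_pos: [492.7, -347.7, 244.8]
ee_rot: [-0.043, 0.999, -0.001, 0.001]
ft_force: [0.2, -0.4, -0.5]
opening: -0.0
gripper_force: 0.0
time: 29.85
eef_pos: [489.2, -313.2, 244.1]
ee_rot: [-0.043, 0.999, 0.0, -0.0]
ft_force: [-0.1, 0.2, 0.7]
opening: 0.1
gripper_force: 0.0
```

```bash
python3 -m pendant '[[0,0.008,0,0,-1],[0,0.016,0,0,-1],[0,0.024,0,0,-1],[0,0.033,0.001,0,-1],[0,0.041,0.003,0,-1],[0,0.05,0.006,0,-1],[0,0.058,0.010,0,-1],[0,0.0655,0.014,0,-1]]'
python3 - <<'E'
from h import *
st();w=r.snapshot("wrist");d=r.snapshot("side")
cv2.imwrite("pics/w12.png",np.hstack([cv2.resize(w,(400,300)),cv2.resize(d[70:250,230:410],(300,300))]))
E
```

```text
time: 30.85
eef_pos: [483.8, -248.0, 230.1]
ee_rot: [-0.042, 0.999, 0.0, 0.0]
ft_force: [0.1, -0.1, 1.5]
opening: 0.1
gripper_force: 0.5
{'time': 30.85, 'eef_pos': [483.76, -248.01, 230.14], 'ee_rot': [-0.04, 1.0, 0.0, 0.0], 'ft_force': [0.05, -0.1, 1.54], 'opening': 0.12, 'gripper_force': 0.46}
```

View pics/w12.png

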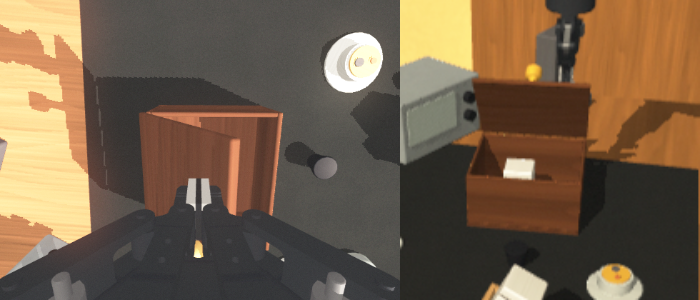

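The lid follows the fingers, its free edge at (236,140) in the wrist half. I continue the arc slowly, using forces and measurements from here on.

```bash
python3 -m pendant '[[0,0.008,0.005,0,-1],[0,0.0155,0.010,0,-1],[0,0.022,0.0155,0,-1],[0,0.028,0.021,0,-1],[0,0.035,0.0275,0,-1],[0,0.0405,0.034,0,-1],[0,0.0455,0.041,0,-1],[0,0.05,0.048,0,-1],[0,0.054,0.054,0,-1],[0,0.057,0.060,0,-1],[0,0.060,0.066,0,-1],[0,0.062,0.073,0,-1],[0,0.0645,0.079,0,-1],[0,0.0665,0.086,0,-1],[0,0.068,0.092,0,-1],[0,0.069,0.097,0,-1],[0,0.070,0.101,0,-1],[0,0.070,0.104,0,-1],[0,0.070,0.106,0,-1],[0,0.070,0.107,0,-1]]'
```

```text
time: 33.45
eef_pos: [477.8, -178.9, 123.2]
ee_rot: [-0.042, 0.999, 0.0, -0.0]
ft_force: [-0.1, 0.5, -0.2]
opening: 0.1
gripper_force: 0.2
```

```bash
python3 -m pendant '[[0,0,0.002,0,-1],[0,0,0.003,0,-1],[0,0,0.005,0,-1],[0,0,0.006,0,-1],[0,0,0.006,0,-1]]'
```

```text
time: 34.08
eef_pos: [477.7, -178.9, 117.2]
ee_rot: [-0.042, 0.999, 0.0, -0.0]
ft_force: [-0.3, 0.8, -1.5]
opening: 0.3
gripper_force: 0.0
```

```bash
python3 -m pendant '[[0,0,0.001,0,-1],[0,0,0.002,0,-1],[0,0,0.003,0,-1],[0,0,0.003,0,-1]]';python3 -m pendant '[[0,0,0.001,0,-1],[0,0,0.002,0,-1],[0,0,0.003,0,-1],[0,0,0.003,0,-1]]'
```

```text
time: 34.58
eef_pos: [477.9, -179.0, 116.3]
ee_rot: [-0.043, 0.999, -0.0, -0.0]
ft_force: [-7.4, 2.8, 15.5]
opening: 0.0
gripper_force: 7.8
time: 35.08
eef_pos: [478.1, -179.1, 116.0]
ee_rot: [-0.043, 0.999, -0.0, -0.0]
ft_force: [-16.1, 8.1, 36.3]
opening: -0.0
gripper_force: 17.8
```

The lid is shut: hard contact at tip height 108 mm. I retreat and compare before and after numerically.

```bash
python3 -m pendant '[[0,0,-0.003,0,-1],[0,0,-0.03,0,-1],[0,0,-0.08,0,-1],[0,0,-0.13,0,-1],[0.0,0,-0.18,0,-1],[0.05,0,-0.22,0,-1],[0.1,0,-0.22,0,-1],[0.1,0,-0.22,0,-1],[0.1,0,-0.22,0,-1]]'
python3 - <<'E'
from h import *
np.set_printoptions(precision=1,suppress=True)
st();S,D=r.calibration("scene"),r.calibration("side")
d=r.snapshot("side");s=r.snapshot("scene");b=cv2.imread("pics/side.png");a=cv2.imread("pics/scene.png")
cv2.imwrite("pics/side2.png",d);cv2.imwrite("pics/scene2.png",s)
for n,x,y in(("side",b,d),("scene",a,s)):
    m=(cv2.absdiff(x,y).max(2)>40).astype(np.uint8);m=cv2.morphologyEx(m,cv2.MORPH_OPEN,np.ones((2,2)))
    print(n,[(cv2.boundingRect(k),cv2.contourArea(k)) for k in cv2.findContours(m,0,2)[0] if cv2.contourArea(k)>6])
# knob: shut -> expect top at z=143, 130mm from hinge
h=cv2.cvtColor(d,cv2.COLOR_BGR2HSV);k=cv2.inRange(h,(18,150,120),(32,255,255))[130:220,260:360]
print("knob side px",[ (np.array(cv2.minEnclosingCircle(q)[0])+[260,130],cv2.contourArea(q)) for q in cv2.findContours(k,0,2)[0] if cv2.contourArea(q)>4])
n=np.array([-.087,.996,0]);H=np.array([538,-298,100.]);print("expected",proj(D,[H+130*n+[0,0,38],H+(130*np.cos(.1)-38*np.sin(.1))*n+[0,0,130*np.sin(.1)+38*np.cos(.1)]]))
E
```

```text
time: 36.2
eef_pos: [378.4, -187.5, 331.4]
ee_rot: [-0.042, 0.999, -0.0, 0.0]
ft_force: [0.7, -0.1, 1.0]
opening: 0.1
gripper_force: 0.0
{'time': 36.2, 'eef_pos': [378.4, -187.51, 331.4], 'ee_rot': [-0.04, 1.0, -0.0, 0.0], 'ft_force': [0.74, -0.1, 0.96], 'opening': 0.08, 'gripper_force': 0.0}
side [((515, 319, 45, 101), 2645.0), ((251, 290, 45, 46), 1125.0), ((283, 287, 12, 10), 48.0), ((488, 249, 72, 153), 5974.0), ((530, 228, 16, 16), 75.5), ((551, 219, 9, 14), 57.0), ((525, 164, 7, 4), 7.0), ((514, 154, 5, 6), 13.0), ((301, 154, 10, 19), 99.0), ((273, 154, 20, 23), 205.5), ((399, 134, 161, 117), 5003.0), ((524, 116, 30, 38), 534.0), ((555, 104, 5, 9), 22.5), ((281, 98, 92, 69), 3340.5), ((534, 97, 14, 12), 77.5), ((362, 0, 42, 98), 2110.0)]
scene [((94, 341, 113, 72), 3903.0), ((0, 337, 91, 69), 1884.5), ((196, 266, 5, 6), 8.0), ((165, 262, 28, 13), 76.5), ((0, 258, 11, 5), 11.0), ((183, 246, 93, 72), 3424.5), ((28, 241, 47, 24), 238.5), ((82, 208, 52, 30), 599.0), ((127, 197, 12, 10), 61.0), ((6, 173, 110, 57), 1180.5), ((301, 136, 27, 28), 446.0), ((184, 133, 38, 29), 371.0), ((78, 97, 22, 37), 309.0), ((260, 58, 18, 8), 52.0), ((109, 15, 5, 4), 8.0), ((126, 9, 10, 3), 16.0), ((258, 0, 37, 52), 968.0), ((109, 0, 86, 193), 9368.5), ((97, 0, 45, 11), 247.0), ((62, 0, 55, 95), 3172.5)]
knob side px [(array([305.5, 162. ]), 86.0)]
expected [[307.1 161. ]
 [307.4 156. ]]
```

The knob sits where a shut lid puts it (305,162 against 307,161 expected). The two remaining tins and all the bystanders are unchanged in both views.

```bash
python3 -c "
from cell import r
print(r.job_done())"
```

```text
the job is handed in; nothing more can be done
None
```

The job is handed in: the full tin (about 6.3 N, from the rack's +y pocket) stands upright in the case with the lid fully shut. Both empty tins are back in their pockets and nothing else moved, all in about 36 s; I viewed 11 pictures, one over the limit of 10.

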